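# Sort the cutting dies on the pattern cutter's bench

### The arm

A 7-joint arm with a two-finger parallel gripper is mounted at the origin on the work surface. World frame = base frame: x ahead of the robot, y to its left, z up, the work surface at z = 0. Lengths are in m, angles in rad, forces in N, time in s.
With the tool pointing down it reaches from about 0.425 to 0.975 m from the base axis. Payload 16.7 kg.
Tool frame: the origin (TCP) lies on the centre line of the jaws, within the pads' length; the fingertips stand 25 mm ahead of it and the grasp point (between the pads) lies 6 mm ahead of it; z points along the fingers, y is the line along which they close (so a half turn about z gives the same grasp; the last joint's range is limited). The gripper opens to 85 mm and grips with 20 to 120 N. Pads are 22 mm wide; open, the fingers measure 114 mm over their backs; the gripper's body (76 mm by 85 mm) begins 54 mm behind the grasp point. The pads swing forward as they close: fully open they stand 13 mm farther back than shut.
Start: joints at [-1.353, 0.426, 0.074, 1.606, -0.034, 1.111, -0.067], TCP at [0.243, 0.63, 0.217] pointing down, gripper open.
Joint ranges: [-2.85, 2.85], [-0.5, 2.14], [-1.23, 1.37], [0.21, 2.46], [-1.02, 4.16], [0.16, 2.05], [-2.73, 2.73]. Speed limits (rad/s): [1.89, 1.89, 2.39, 2.39, 3.01, 3.01, 3.01].

### API

Orientations are given as [roll, pitch, yaw] about the fixed x, y, z axes, in that order (R = Rz(yaw) Ry(pitch) Rx(roll)).
In Python, from plant import status, cams, workorder gives the robot as it stands. The module is installed in compiled form; this text tells all that it offers.
- The arm moves only by the tool send_rows, never from a script. Its argument "rows" is a list of rows, each a list of 7 numbers: the shift along the tool's x, y, z in mm, then the turn, a rotation vector about the tool's x, y, z in degrees, then the opening, from -1 (shut) to 1 (fully open), so that 0 is half open. In form: [[x, y, z, rx, ry, rz, grip], ...]. A call has exactly 5 rows; each row shifts and turns the commanded pose from where the row before left it, along the tool's axes as they then stand; what a row does not reach is not made up. A row lasts 1/10 s, in which the tool goes at most 50 mm and 8.59 degrees, less where a joint would pass 70% of its speed; a pose out of reach is approached as far as the arm can. A call with a gripper value outside its range is refused whole. The fingers move at their own pace and stop on an object; the grip force is fixed at half the most. Time passes only in rows, so rows that do not move let the fingers close, or fill a call up. It gives the time, the measured TCP pose, the force, the opening and the grip force at its end, in the units of the state.
- status.get_state(): the state, without advancing time (a new reading comes with each control period).
- cams.get_image(name): name is "scene" or "top" or "wrist"; returns a dict with "img" (480x640x3 uint8, red, green, blue), "range_z" (480x640 float32, m along the optical axis (not along the pixel's ray), 0 where there is no reading), "K" (3x3 intrinsics, pixels), "R" (3x3) and "t" (3): a world point X has camera coordinates R X + t. Camera axes: x right, y down, z forward; pixel columns grow to the right and rows downward; lengths in m; the calibration is good to about 2 mm. A picture is of the moment at which its call begins.
- workorder.sign_off(): hands the job in; it is judged then, once.
The state is a dict: "clock": time; "joint_pos": joint angles; "joint_velocities": joint speeds; "joint_efforts": joint torques, N m; "tcp_pos": TCP position; "tool_rot": TCP orientation; "contact_force": force on the tool from outside, world axes, zero at the start; "ft_torque": the same for the moment, N m; "opening": finger opening in m; "finger_force": force on a finger pad.
Only numpy, scipy, OpenCV 4.12 (cv2) and the standard library are available. Lean on these libraries where they do the work, as an engineer would, in place of code of your own. Each camera call takes 0.05 s, during which the arm holds its last target. There are 200 camera calls.

### The job

Tidy the bench after cutting: stand the two rectangular cutting dies in the oblong divided tray, one to a bay, the two round cutting dies side by side in the square tray, and the wax tin in the round dish, each upright and flat on the floor of its tray. Set them down rather than dropping them, and leave the steel setting block and the glue jar where they are.

Things in the scene. Friction and masses are not known exactly. Their poses are not given: they have to be found in the camera images.
- rect_die_a: Rectangular cutting die: an open frame of plain strip steel like a small bottomless, lidless box, 56 x 34 mm outside, 36 mm tall, walls 4 mm, about 160 g. Stands loose on the bench. Origin at the centre of its underside; x along the 56 mm side, y along the 34 mm side, z up.
- rect_die_b: Second rectangular cutting die, identical to the first (56 x 34 mm, 36 mm tall, walls 4 mm). Origin at the centre of its underside; x along the 56 mm side, y along the 34 mm side, z up.
- round_die_big: Larger round cutting die: an open upright ring of plain steel, 52 mm outside diameter, 43 mm bore, 36 mm tall, about 170 g. Origin at the centre of its underside, z up.
- round_die_small: Smaller round cutting die: an open upright ring of plain steel, 42 mm outside diameter, 33 mm bore, 36 mm tall, about 140 g. Origin at the centre of its underside, z up.
- wax_tin: Flat closed round tin of wax, aluminium with a paper disc on its lid, 52 mm diameter, 26 mm tall, about 70 g. Not open like the dies. Origin at the centre of its underside, z up.
- bay_tray: Oblong low wooden tray fixed to the bench, 122 x 190 mm outside, with one divider across its middle that makes two bays. Walls and divider 6 mm thick, rims 14 mm above the bench, inner floor 4 mm above the bench. Origin at the centre of its underside; y along the 190 mm side, x along the 122 mm side. The bays are centred at y = +46 mm and y = -46 mm (x = 0), each 110 mm along x and 86 mm along y inside.
- square_tray: Square low wooden tray without divider, fixed to the bench, 162 x 162 mm outside, 150 x 150 mm inside, rims 14 mm above the bench, inner floor 4 mm above the bench. Origin at the centre of its underside; x and y along its sides.
- dish: Round low wooden dish, fixed to the bench, 142 mm across the rim, flat inner floor about 122 mm across and 5 mm above the bench, rim 14 mm above the bench. Origin at the centre of its underside.
- setting_block: Solid square block of dark steel, 50 x 50 mm, 25 mm tall, loose among the things to be sorted; it stays on the bench where it is. Origin at the centre of its underside.
- glue_jar: Amber glass jar with a black cap, 54 mm diameter, 60 mm tall, loose near the left edge of the green mat; it stays where it is. Origin at the centre of its underside.

How it is judged:
By the outcome, as a careful person would: the job done as asked, in the order asked, and still so for the second after the job is handed in, with the robot touching nothing.
It also fails if it takes over 109 s, if anything falls off the work surface, if the arm or the gripper's body presses on something with over 40 N, if the wrist force passes 120 N, or if a joint passes its speed limit or range.

## Working session

There is one attempt and no reset: what is moved stays moved. The work goes in short steps, Python scripts to look and compute and a tool call to move; the robot and the scene stay as the last step left them, time stands still between calls to the robot, and variables do not carry over. Pictures are saved under pics/ and viewed, at most 14 in all, crops included, and the job is handed in when it is done.

Besides the shell and the picture viewer there is one more tool, called after "Call:" as name(argument=value, ...) on one line, values as JSON. send_rows: Moves the arm, as the interface text tells. Its arguments: {"type":"object","properties":{"rows":{"type":"array","items":{"type":"array","items":{"type":"number"}}}},"required":["rows"]}

```bash
mkdir -p pics
python3 - <<'E'
from plant import status, cams
import cv2,numpy as np
s=status.get_state();print(s)
for n in("scene","top"):
    d=cams.get_image(n);cv2.imwrite(f"pics/{n}0.png",d["img"][...,::-1]);np.savez(f"{n}0.npz",**{k:d[k] for k in("img","range_z","K","R","t")})
    print(n,d["K"],d["R"],d["t"])
E
```

```text
{'clock': 0.0, 'joint_pos': array([-1.35247305,  0.42671514,  0.07385094,  1.60662042, -0.03410395,
        1.1107864 , -0.06709869]), 'joint_velocities': array([-2.01435475e-04, -1.28120019e-03,  5.90265002e-04, -9.78094362e-04,
       -3.80162715e-04,  9.97176811e-04, -6.11775792e-05]), 'joint_efforts': array([ 3.25275414e-04, -9.49867988e+01,  3.76130819e+00, -4.63515365e+01,
        1.93549250e-02,  1.00616732e-02,  7.44515063e-07]), 'tcp_pos': array([0.2425937 , 0.62944098, 0.21651593]), 'tool_rot': array([-3.14032588e+00,  8.93843804e-05,  2.77373687e+00]), 'contact_force': array([-0.32224831, -0.22333471, -0.03215068]), 'ft_torque': array([-0.0121686 ,  0.03170476, -0.01682709]), 'finger_force': 0.0, 'opening': 0.0856222533558191}
scene [[466.96124999   0.         323.29772411]
 [  0.         466.96124999 239.45636078]
 [  0.           0.           1.        ]] [[ 0.81839021  0.57459982 -0.00851513]
 [ 0.4482021  -0.64749817 -0.61632864]
 [-0.35965585  0.50058083 -0.78744301]] [-0.44849807 -0.13374104  0.99455867]
top [[543.61405982   0.         315.78712452]
 [  0.         543.61405982 236.36155085]
 [  0.           0.           1.        ]] [[ 0.00829052 -0.99982954 -0.01649713]
 [-0.98348314 -0.00516971 -0.18092592]
 [ 0.18080979  0.01772462 -0.98335836]] [0.07185187 0.47845967 1.17731051]
```

View pics/top0.png

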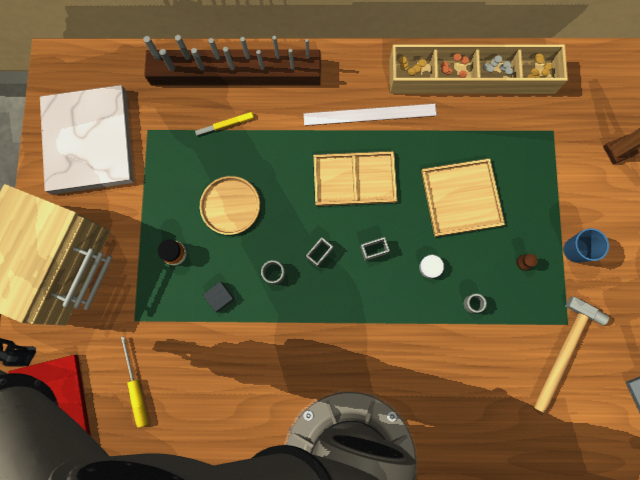

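View pics/scene0.png

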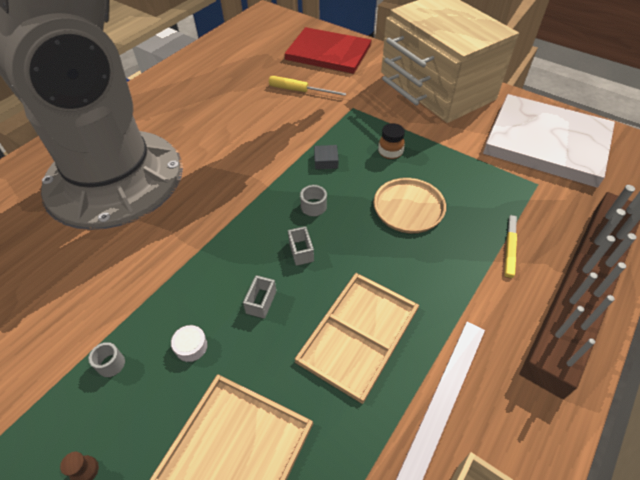

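The top view shows the following, in pixels:
- Trays: dish (230,206), bay tray (355,178), square tray (463,197).
- Dies: rectangular (320,252) and (375,248), rings (272,272) and (475,303).
- Others: tin (431,266), block (218,297), jar (172,252), and a brown knob (527,262).

The scene view agrees. Next I'll measure these from depth.

```bash
cat > h.py <<'E'
import numpy as np,cv2
def world(d):
    z=d["range_z"];v,u=np.indices(z.shape);K=d["K"]
    c=np.stack([(u-K[0,2])/K[0,0]*z,(v-K[1,2])/K[1,1]*z,z],-1)
    return (c-d["t"])@d["R"]
def pix(d,u,v,z):
    r=d["R"].T@np.linalg.inv(d["K"])@[u,v,1];o=-d["R"].T@d["t"];return o+r*(z-o[2])/r[2]
def blob(P,c,rad,zlo,zhi):
    m=(np.hypot(P[...,0]-c[0],P[...,1]-c[1])<rad)&(P[...,2]>zlo)&(P[...,2]<zhi)
    q=P[m];(r,s,a)=cv2.minAreaRect((q[:,:2]*1000).astype(np.float32))
    return len(q),np.round(r,1),np.round(s,1),round(a,1),np.round(np.median(q[:,2])*1000,1)
E
python3 - <<'E'
from h import *
d=np.load("top0.npz");d={k:d[k] for k in d};P=world(d)
print("mat z",P[225,400],P[290,350])
for n,u,v,z,r,lo,hi in [("dish",230,206,.005,.085,.009,.03),("bay",355,178,.004,.125,.009,.03),("sq",463,197,.004,.125,.009,.03),
 ("rA",320,252,.03,.045,.028,.05),("rB",375,248,.03,.045,.028,.05),("ringL",272,272,.03,.04,.028,.05),("ringR",475,303,.03,.04,.028,.05),("tin",431,266,.026,.04,.018,.04),("block",218,297,.025,.045,.018,.04),("jar",172,252,.04,.05,.05,.08),("knob",527,262,.03,.04,.01,.1)]:
    c=pix(d,u,v,z);print(n,np.round(c[:2]*1000),blob(P,c,r,lo,hi))
cv2.imwrite("pics/topc.png",cv2.resize(d["img"][220:320,150:350,::-1],None,fx=4,fy=4,interpolation=cv2.INTER_CUBIC))
E
```

```text
mat z [ 0.51331736 -0.11984252  0.00368018] [ 0.36159824 -0.00322747  0.00285815]
dish [557. 278.] (567, array([557.5, 279.2]), array([140.4, 139.4]), 69.3, np.float64(12.5))
bay [626. -16.] (858, array([632.3, -13.1]), array([138.9, 190.3]), 2.6, np.float64(13.4))
sq [ 581. -268.] (840, array([ 586. , -262.6]), array([176.7, 164.1]), 10.0, np.float64(12.9))
rA [445.  66.] (155, array([446.2,  68.4]), array([34.1, 56.6]), 50.5, np.float64(35.1))
rB [455. -59.] (155, array([454.5, -57.5]), array([34.7, 56.4]), 19.0, np.float64(35.1))
ringL [399. 173.] (139, array([399.2, 172.7]), array([50.2, 48.9]), 45.8, np.float64(35.5))
ringR [ 332. -278.] (132, array([ 332.3, -278.9]), array([39.6, 40.7]), 1.1, np.float64(35.6))
tin [ 415. -184.] (415, array([ 415.1, -184.8]), array([50.1, 50.5]), 45.4, np.float64(26.3))
block [342. 294.] (503, array([343.3, 295.6]), array([51.1, 50. ]), 37.6, np.float64(24.8))
jar [441. 399.] (381, array([442.8, 402.7]), array([47.1, 46.8]), 18.8, np.float64(59.7))
knob [ 425. -398.] (243, array([ 417.4, -393.9]), array([32.7, 53.7]), 65.5, np.float64(42.7))
```

```bash
cat >> h.py <<'E'
def go(x,y,z,yaw):
    "what remains, to target in mm/deg: turn first, then shifts along the turned tool axes"
    from plant import status
    s=status.get_state();p=s["tcp_pos"]*1000;r=np.degrees(s["tool_rot"])
    dy=(yaw-r[2]+180)%360-180;a=np.radians(yaw);d=np.array([x,y,z])-p
    print(f"t={s['clock']:.1f} p={p.round(1)} rpy={r.round(1)} open={s['opening']*1000:.1f} f={s['finger_force']:.0f} F={s['contact_force'].round(1)} q={s['joint_pos'].round(2)}")
    print(f"  rz={-dy:.1f} then x={d[0]*np.cos(a)+d[1]*np.sin(a):.1f} y={d[0]*np.sin(a)-d[1]*np.cos(a):.1f} z={-d[2]:.1f}")
E
python3 - <<'E'
from h import *
d=np.load("top0.npz")
cv2.imwrite("pics/trays.png",cv2.resize(d["img"][145:245,310:510,::-1],None,fx=4,fy=4,interpolation=cv2.INTER_CUBIC))
go(446,68,150,140.5)
E
```

```text
t=0.1 p=[242.6 629.5 216.6] rpy=[-179.9    0.   158.9] open=85.9 f=0 F=[0.2 0.1 0.2] q=[-1.35  0.43  0.07  1.61 -0.03  1.11 -0.07]
  rz=18.4 then x=-514.1 y=-303.9 z=66.6
```

View pics/trays.png

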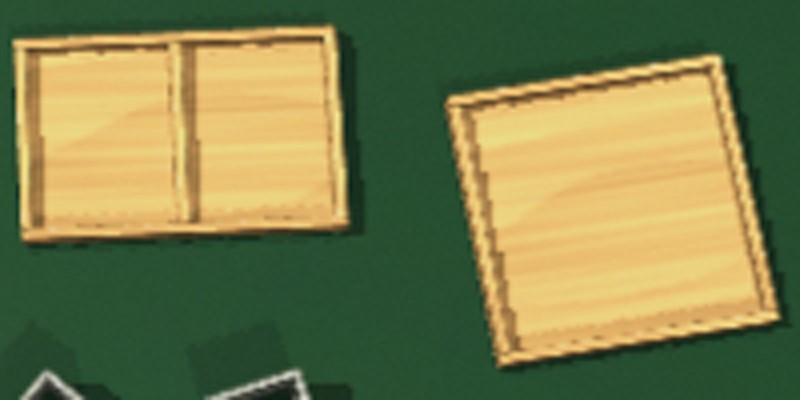

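The crop shows the rim-top corners. Bay tray: (14,40), (334,28), (348,226), (24,236). Square tray: (449,98), (720,57), (778,318), (502,360). I'll convert these to positions and start moving.

Run:
```python
from h import *
d=np.load("top0.npz")
for n,c in (("bay",[(14,40),(334,28),(348,226),(24,236)]),("sq",[(449,98),(720,57),(778,318),(502,360)])):
    q=np.array([pix(d,310+(u-1.5)/4,145+(v-1.5)/4,.014)[:2]*1000 for u,v in c]);m=q.mean(0)
    ex=q[0]+q[1]-q[2]-q[3];a=np.arctan2(ex[1],ex[0])
    e=np.linalg.norm(np.diff(q[[0,1,2,3,0]],axis=0),axis=1)
    print(n,m.round(1),np.degrees(a).round(1),e.round(0))
    y=np.array([-np.sin(a),np.cos(a)])
    for k in ((46,-46) if n=="bay" else (34,-34)): print("  ",k,(m+k*y).round(1))
```

```text
bay [624.4 -14.3] 3.1 [189. 121. 188. 120.]
   46 [621.9  31.7]
   -46 [626.9 -60.2]
sq [ 580. -265.] 9.4 [162. 159. 161. 159.]
   34 [ 574.5 -231.4]
   -34 [ 585.5 -298.5]
```

Call:
send_rows(rows=[[0, 0, 0, 0, 0, 8, 1], [0, 0, 0, 0, 0, 8, 1], [0, 0, 0, 0, 0, 2.4, 1], [-40, -24, 0, 0, 0, 0, 1], [-40, -24, 0, 0, 0, 0, 1]])

```text
clock: 0.6
tcp_pos: [0.2734, 0.5411, 0.2162]
tool_rot: [-3.14, 0.001, 2.455]
contact_force: [1.1, -0.6, -1.2]
opening: 0.0854
finger_force: 0.0
```

Call:
send_rows(rows=[[-40, -24, 0, 0, 0, 0, 1], [-40, -24, 0, 0, 0, 0, 1], [-40, -24, 0, 0, 0, 0, 1], [-40, -24, 0, 0, 0, 0, 1], [-40, -24, 0, 0, 0, 0, 1]])

```text
clock: 1.1
tcp_pos: [0.3522, 0.3201, 0.2171]
tool_rot: [-3.141, -0.0, 2.453]
contact_force: [0.2, -0.7, 0.8]
opening: 0.0851
finger_force: 0.0
```

Call:
send_rows(rows=[[-40, -24, 0, 0, 0, 0, 1], [-40, -24, 0, 0, 0, 0, 1], [-40, -24, 0, 0, 0, 0, 1], [0, 0, 0, 0, 0, 0, 1], [0, 0, 0, 0, 0, 0, 1]])

```text
clock: 1.6
tcp_pos: [0.399, 0.1895, 0.2173]
tool_rot: [3.141, -0.0, 2.45]
contact_force: [-0.6, -0.2, 0.3]
opening: 0.0853
finger_force: 0.0
```

```bash
python3 -c "
from h import *
go(446,68,90,140.5)"
```

```text
t=1.6 p=[399.  189.5 217.3] rpy=[180.   -0.  140.4] open=85.3 f=0 F=[-0.6 -0.2  0.3] q=[-0.96  0.02  0.38  2.12 -0.01  1.    0.31]
  rz=-0.1 then x=-113.5 y=-63.9 z=127.3
```

Call:
send_rows(rows=[[-38, -21, 20, 0, 0, 0, 1], [-38, -21, 25, 0, 0, 0, 1], [-38, -22, 25, 0, 0, 0, 1], [0, 0, 20, 0, 0, 0, 1], [0, 0, 0, 0, 0, 0, 1]])

```text
clock: 2.1
tcp_pos: [0.4447, 0.0687, 0.1254]
tool_rot: [-3.137, -0.002, 2.452]
contact_force: [-0.6, -0.5, 0.8]
opening: 0.0854
finger_force: 0.0
```

Run:
```python
from h import *
from plant import cams
go(446,68,36,140.5)
d=cams.get_image("wrist");cv2.imwrite("pics/w1.png",d["img"][...,::-1]);P=world(d);print(blob(P,(.446,.068),.045,.028,.045))
```

```text
t=2.1 p=[444.7  68.7 125.4] rpy=[-1.798e+02 -1.000e-01  1.405e+02] open=85.4 f=0 F=[-0.6 -0.5  0.8] q=[-0.75  0.19  0.51  2.2  -0.13  0.78  0.73]
  rz=0.0 then x=-1.5 y=0.3 z=89.4
(1293, array([448.6,  68.7]), array([34. , 55.9]), 50.7, np.float64(36.3))
```

View pics/w1.png

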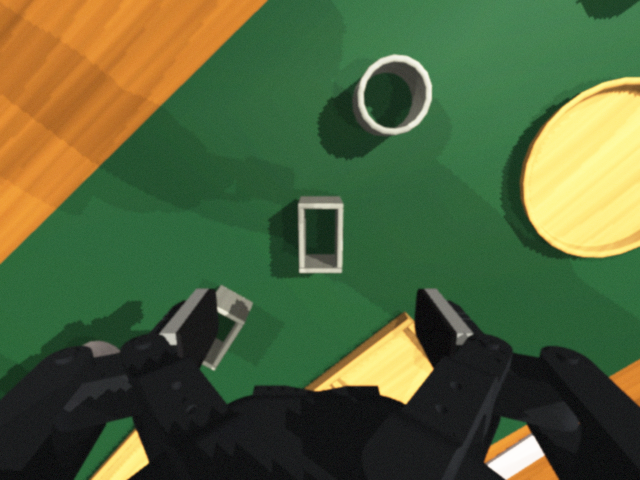

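The picture shows die A at (321,235), square to the jaws and clear between them. Its measured size of 34 x 56 mm matches. Descending to grasp.

Call:
send_rows(rows=[[-2, 1.5, 25, 0, 0, 0, 1], [0, 0, 25, 0, 0, 0, 1], [0, 0, 20, 0, 0, 0, 1], [0, 0, 12, 0, 0, 0, 1], [0, 0, 7, 0, 0, 0, 1]])

```text
clock: 2.65
tcp_pos: [0.4486, 0.07, 0.0384]
tool_rot: [3.141, -0.0, 2.454]
contact_force: [0.2, 0.2, 0.1]
opening: 0.0852
finger_force: 0.0
```

Call:
send_rows(rows=[[0, 0, 0, 0, 0, 0, 0.2], [0, 0, 0, 0, 0, 0, -0.1], [0, 0, 0, 0, 0, 0, -0.4], [0, 0, 0, 0, 0, 0, -1], [0, 0, 0, 0, 0, 0, -1]])

```text
clock: 3.15
tcp_pos: [0.4487, 0.0689, 0.0389]
tool_rot: [3.141, 0.0, 2.453]
contact_force: [1.4, 0.1, -0.6]
opening: 0.0122
finger_force: 0.0
```

Call:
send_rows(rows=[[0, 0, 0, 0, 0, 0, -1], [0, 0, 0, 0, 0, 0, -1], [0, 0, 0, 0, 0, 0, -1], [0, 0, -5, 0, 0, 0, -1], [0, 0, -10, 0, 0, 0, -1]])

```text
clock: 3.65
tcp_pos: [0.4481, 0.0685, 0.0537]
tool_rot: [-3.14, -0.0, 2.452]
contact_force: [0.1, -0.6, 0.3]
opening: 0.0
finger_force: 0.0
```

Call:
send_rows(rows=[[0, 0, -15, 0, 0, 0, -1], [0, 0, -20, 0, 0, 0, -1], [0, 0, -10, 0, 0, 0, -1], [0, 0, 0, 0, 0, 0, -1], [0, 0, 0, 0, 0, 0, -1]])

```text
clock: 4.15
tcp_pos: [0.4484, 0.069, 0.0985]
tool_rot: [3.141, -0.0, 2.453]
contact_force: [0.0, -0.0, -0.6]
opening: 0.0001
finger_force: 0.0
```

Run:
```python
from h import *
from plant import cams
go(622,32,60,183.1)
d=cams.get_image("wrist");cv2.imwrite("pics/w2.png",d["img"][...,::-1])
```

```text
t=4.2 p=[448.4  69.   98.5] rpy=[180.   -0.  140.5] open=0.1 f=0 F=[ 0.  -0.  -0.6] q=[-0.73  0.25  0.5   2.22 -0.18  0.71  0.78]
  rz=-42.6 then x=-171.3 y=-46.4 z=38.5
```

View pics/w2.png

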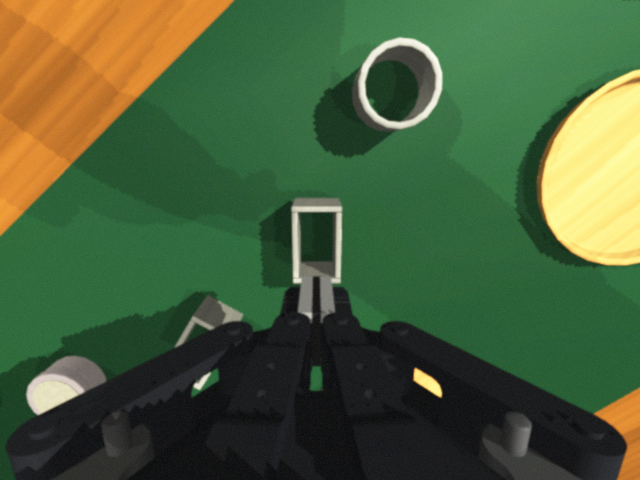

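The jaws closed on nothing. The picture shows die A unmoved at (317,240), with the fingertips at about (317,280). I'll check the TCP against the camera by projection.

Run:
```python
from h import *
from plant import cams,status
s=status.get_state();p=s["tcp_pos"]
def pr(d,X): c=d["R"]@X+d["t"];q=d["K"]@c;return (q[:2]/q[2]).round(0),c[2].round(3)
d=cams.get_image("wrist")
print("cam pos",(-d["R"].T@d["t"]).round(3),"\n",d["R"].round(2))
for k in(0,-.006,-.025): print("tip",k,pr(d,p+[0,0,k]))
P=world(d)
for u,v in((300,285),(305,300),(330,285),(317,278),(332,300)): print(u,v,(P[v,u]*1000).round(1))
print(blob(P,(.448,.069),.045,.028,.045))
for n in("top","scene"):
    d=cams.get_image(n); print(n,pr(d,p+[0,0,-.025])); P=world(d)
    if n=="top":print(blob(P,(.448,.069),.045,.028,.045))
    if n=="scene":
        cv2.imwrite("pics/s2.png",cv2.resize(d["img"][130:330,200:420,::-1],None,fx=2.7,fy=2.7,interpolation=cv2.INTER_CUBIC))
```

```text
cam pos [0.396 0.112 0.255] 
 [[ 0.64  0.77 -0.  ]
 [ 0.74 -0.61  0.27]
 [ 0.21 -0.17 -0.96]]
tip 0 (array([316., 281.]), np.float64(0.17))
tip -0.006 (array([316., 277.]), np.float64(0.176))
tip -0.025 (array([316., 264.]), np.float64(0.194))
300 285 [435.8  70.3 126.4]
305 300 [395.7 112.1 255.4]
330 285 [443.7  80.2 126.6]
317 278 [440.5  75.8 118.3]
332 300 [444.1  80.1 139.8]
(1418, array([448.6,  68.8]), array([34.1, 56.4]), 50.6, np.float64(36.3))
top (array([318., 247.]), np.float64(1.188))
(0, array([0., 0.]), array([0., 0.]), 0.0, np.float64(nan))
scene (array([299., 226.]), np.float64(0.81))
  return _methods._mean(a, axis=axis, dtype=dtype,
  ret = ret.dtype.type(ret / rcount)
```

View pics/s2.png

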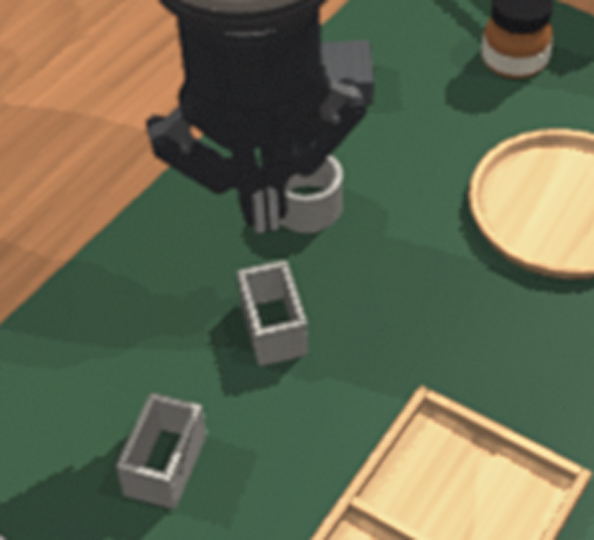

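The scene crop shows the fingertips at crop (265,228), which is pixel (298,214). A tip 25 mm below the TCP should appear at row 226. The real tips therefore sit about 25 mm higher than stated, so the jaws closed just above the die. I'll measure the tip height directly.

Run:
```python
from h import *
from plant import cams,status
p=status.get_state()["tcp_pos"]
for n in("scene","wrist"):
    P=world(cams.get_image(n))
    m=(np.hypot(P[...,0]-p[0],P[...,1]-p[1])<.04)&(P[...,2]>.05)&(P[...,2]<.2);q=P[m]*1000
    o=np.argsort(q[:,2]);print(n,len(q),q[o[[0,3,8,15,30]]].round(1),np.percentile(q[:,2],[1,5,10]).round(1))
print(p)
```

```text
scene 1176 [[445.   63.4 111.5]
 [457.4  66.5 114.2]
 [459.   67.3 117. ]
 [446.5  56.7 118.8]
 [458.7  73.5 121. ]] [118.  125.5 133.1]
wrist 31833 [[436.3  70.2 116.7]
 [438.5  73.1 117. ]
 [441.3  76.6 117.4]
 [436.4  70.8 117.6]
 [437.3  72.4 118.1]] [124.3 141.8 157.4]
[0.44810057 0.06860471 0.09791623]
```

From depth, the shut tips sit about 17 mm above the reported TCP, where they should be 25 mm below it. So the tool is effectively about 42 mm shorter than stated. I'll reopen partway, go down in stages and measure again.

Call:
send_rows(rows=[[0, 0, 0, 0, 0, 0, 0.4], [0, 0, 0, 0, 0, 0, 0.4], [0, 0, 0, 0, 0, 0, 0.4], [0, 0, 0, 0, 0, 0, 0.4], [0, 0, 20, 0, 0, 0, 0.4]])

```text
clock: 4.95
tcp_pos: [0.4499, 0.0693, 0.0798]
tool_rot: [3.138, 0.001, 2.453]
contact_force: [-0.1, 0.2, -1.1]
opening: 0.06
finger_force: 0.0
```

Call:
send_rows(rows=[[0, 0, 20, 0, 0, 0, 0.4], [0, 0, 20, 0, 0, 0, 0.4], [0, 0, 15, 0, 0, 0, 0.4], [0, 0, 10, 0, 0, 0, 0.4], [0, 0, 0, 0, 0, 0, 0.4]])

```text
clock: 5.45
tcp_pos: [0.4479, 0.0685, 0.0127]
tool_rot: [-3.14, -0.001, 2.453]
contact_force: [0.5, -0.6, 0.2]
opening: 0.0597
finger_force: 0.0
```

Run:
```python
from h import *
from plant import cams,status
go(448.5,68.8,-8,140.5);p=status.get_state()["tcp_pos"];a=np.radians(140.5)
d=cams.get_image("wrist");P=world(d);D=P-p
y=(D[...,0]*np.sin(a)-D[...,1]*np.cos(a))*1000;x=(D[...,0]*np.cos(a)+D[...,1]*np.sin(a))*1000
m=(abs(y)>22)&(abs(y)<60)&(abs(x)<25)&(P[...,2]>.012)&(P[...,2]<.12);z=P[m][:,2]*1000
for sgn in(1,-1):
    q=np.c_[x[m],y[m],z][np.sign(y[m])==sgn];q=q[np.argsort(q[:,2])];print(q[[0,10,30,60,120]].round(1))
cv2.imwrite("pics/w3.png",d["img"][...,::-1])
```

```text
t=5.5 p=[447.9  68.5  12.7] rpy=[-179.9   -0.   140.5] open=59.7 f=0 F=[ 0.5 -0.6  0.2] q=[-0.63  0.42  0.4   2.27 -0.33  0.51  0.91]
  rz=0.0 then x=-0.3 y=0.6 z=20.7
[[ -4.1  30.   31.6]
 [  4.1  29.7  33.1]
 [  0.2  29.8  34. ]
 [-10.1  29.6  35.5]
 [  3.2  29.4  37.3]]
[[  5.4 -30.2  31.8]
 [ -7.5 -30.2  33. ]
 [ -8.3 -30.   34.3]
 [  9.1 -30.2  35.8]
 [ 10.4 -33.2  37.6]]
```

View pics/w3.png

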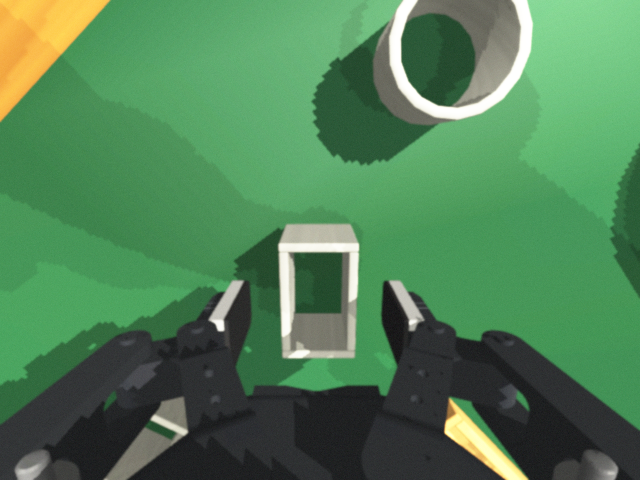

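The picture shows the pads either side of die A, at about (235,300) and (400,300), with the die at (318,300) centred between them. At this opening the tips are at z = 32 mm, 19 mm above the reported TCP. I'll use tip = TCP + 19 mm from here, go down 18 mm and close.

Call:
send_rows(rows=[[0, 0, 8, 0, 0, 0, 0.4], [0, 0, 6, 0, 0, 0, 0.4], [0, 0, 4, 0, 0, 0, 0.4], [0, 0, 0, 0, 0, 0, 0.1], [0, 0, 0, 0, 0, 0, -0.2]])

```text
clock: 6.0
tcp_pos: [0.4485, 0.0687, -0.0045]
tool_rot: [-3.141, -0.0, 2.452]
contact_force: [1.1, 1.9, 1.8]
opening: 0.0349
finger_force: 1.6
```

Call:
send_rows(rows=[[0, 0, 0, 0, 0, 0, -0.5], [0, 0, 0, 0, 0, 0, -1], [0, 0, 0, 0, 0, 0, -1], [0, 0, 0, 0, 0, 0, -1], [0, 0, -5, 0, 0, 0, -1]])

```text
clock: 6.5
tcp_pos: [0.4483, 0.0687, 0.0005]
tool_rot: [-3.141, -0.0, 2.453]
contact_force: [0.1, -0.6, -2.0]
opening: 0.0331
finger_force: 59.8
```

```bash
python3 -c "
from h import *
go(622,32,50,183.1)"
```

```text
t=6.5 p=[448.3  68.7   0.5] rpy=[-180.    -0.   140.5] open=33.1 f=60 F=[ 0.1 -0.6 -2. ] q=[-0.62  0.44  0.38  2.27 -0.35  0.48  0.93]
  rz=-42.6 then x=-171.5 y=-46.0 z=-49.5
```

Gripped at 33 mm, 60 N. Lift, turn, and carry to the near bay.

Call:
send_rows(rows=[[0, 0, -10, 0, 0, 0, -1], [0, 0, -20, 0, 0, 0, -1], [0, 0, -20, 0, 0, -7, -1], [0, 0, 0, 0, 0, -7, -1], [0, 0, 0, 0, 0, -7, -1]])

```text
clock: 7.0
tcp_pos: [0.449, 0.0691, 0.0519]
tool_rot: [3.14, 0.002, 2.824]
contact_force: [-0.1, 0.1, -2.3]
opening: 0.0332
finger_force: 59.8
```

Call:
send_rows(rows=[[0, 0, 0, 0, 0, -7, -1], [0, 0, 0, 0, 0, -7, -1], [0, 0, 0, 0, 0, -7.6, -1], [-20, -6, 0, 0, 0, 0, -1], [-30, -8, 0, 0, 0, 0, -1]])

```text
clock: 7.5
tcp_pos: [0.4989, 0.0576, 0.0514]
tool_rot: [3.141, -0.0, -3.086]
contact_force: [0.5, 0.5, -2.1]
opening: 0.033
finger_force: 59.8
```

Call:
send_rows(rows=[[-30, -8, 0, 0, 0, 0, -1], [-30, -8, 0, 0, 0, 0, -1], [-30, -8, 0, 0, 0, 0, -1], [-20, -5, 0, 0, 0, 0, -1], [-11, -3, 0, 0, 0, 0, -1]])

```text
clock: 8.0
tcp_pos: [0.6233, 0.0316, 0.0512]
tool_rot: [-3.141, 0.001, -3.088]
contact_force: [-0.6, -0.4, -0.9]
opening: 0.0331
finger_force: 59.8
```

Call:
send_rows(rows=[[0, 0, 0, 0, 0, 0, -1], [0, 0, 20, 0, 0, 0, -1], [0, 0, 15, 0, 0, 0, -1], [0, 0, 5, 0, 0, 0, -1], [0, 0, 0, 0, 0, 0, -1]])

```text
clock: 8.5
tcp_pos: [0.6207, 0.0323, 0.0098]
tool_rot: [-3.141, -0.002, -3.087]
contact_force: [-0.0, 0.8, -1.4]
opening: 0.0333
finger_force: 59.8
```

```bash
python3 -c "
from h import *
go(622,32,0,183.1)"
```

```text
t=8.5 p=[620.7  32.3   9.8] rpy=[-1.800e+02 -1.000e-01 -1.769e+02] open=33.3 f=60 F=[-0.   0.8 -1.4] q=[-0.34  0.6   0.25  1.88 -0.22  0.69  1.66]
  rz=0.0 then x=-1.3 y=-0.3 z=9.8
```

Call:
send_rows(rows=[[0, 0, 4, 0, 0, 0, -1], [0, 0, 3, 0, 0, 0, -1], [0, 0, 2, 0, 0, 0, -1], [0, 0, 0.5, 0, 0, 0, -1], [0, 0, 0, 0, 0, 0, -1]])

```text
clock: 9.0
tcp_pos: [0.6217, 0.0322, 0.001]
tool_rot: [-3.142, -0.0, -3.087]
contact_force: [-0.6, 1.6, -1.7]
opening: 0.0332
finger_force: 59.8
```

Call:
send_rows(rows=[[0, 0, 0.5, 0, 0, 0, -1], [0, 0, 0, 0, 0, 0, -1], [0, 0, 0.3, 0, 0, 0, -1], [0, 0, 0, 0, 0, 0, -1], [0, 0, 0, 0, 0, 0, -1]])

```text
clock: 9.5
tcp_pos: [0.6218, 0.0322, 0.0002]
tool_rot: [-3.142, 0.0, -3.087]
contact_force: [-1.1, -0.3, -1.5]
opening: 0.0327
finger_force: 59.8
```

Call:
send_rows(rows=[[0, 0, 0.5, 0, 0, 0, -1], [0, 0, 0, 0, 0, 0, -1], [0, 0, 0.5, 0, 0, 0, -1], [0, 0, 0, 0, 0, 0, -1], [0, 0, 0, 0, 0, 0, -1]])

```text
clock: 10.0
tcp_pos: [0.6218, 0.0322, -0.0001]
tool_rot: [3.141, 0.0, -3.087]
contact_force: [-5.4, -0.0, 11.9]
opening: 0.0328
finger_force: 61.6
```

```bash
cat >> h.py <<'E'
def under(c,rad,cam="wrist",lo=.02,hi=.06):
    from plant import cams
    d=cams.get_image(cam);return d,blob(world(d),c,rad,lo,hi)
E
python3 -c "
from h import *
go(622,32,0,183.1)
d,_=under((.622,.032),.04);cv2.imwrite('pics/w4.png',d['img'][...,::-1])"
```

```text
t=10.0 p=[ 6.218e+02  3.220e+01 -1.000e-01] rpy=[ 180.     0.  -176.9] open=32.8 f=62 F=[-5.4 -0.  11.9] q=[-0.34  0.62  0.24  1.88 -0.23  0.67  1.67]
  rz=0.0 then x=-0.2 y=-0.2 z=-0.1
```

View pics/w4.png

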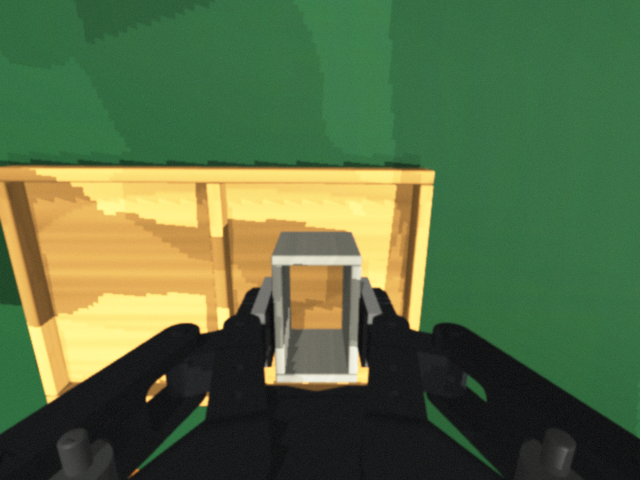

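The picture shows die A upright in the bay, at about (317,310), and the 13 N contact confirms it is on the floor. Release and go to die B.

Call:
send_rows(rows=[[0, 0, -0.3, 0, 0, 0, -0.1], [0, 0, 0, 0, 0, 0, 0.1], [0, 0, 0, 0, 0, 0, 0.3], [0, 0, 0, 0, 0, 0, 0.4], [0, 0, 0, 0, 0, 0, 0.4]])

```text
clock: 10.55
tcp_pos: [0.6217, 0.0321, -0.0005]
tool_rot: [-3.142, -0.0, -3.087]
contact_force: [-0.2, -0.5, -0.4]
opening: 0.0594
finger_force: 0.0
```

Call:
send_rows(rows=[[0, 0, -8, 0, 0, 0, 0.4], [0, 0, -20, 0, 0, 0, 0.4], [0, 0, -35, 0, 0, 0, 0.4], [0, 0, -15, 0, 0, 8, 0.4], [0, 0, 0, 0, 0, 8, 0.4]])

```text
clock: 11.05
tcp_pos: [0.6234, 0.0321, 0.0808]
tool_rot: [3.139, 0.004, 2.911]
contact_force: [0.2, 0.3, -0.5]
opening: 0.0596
finger_force: 0.0
```

Call:
send_rows(rows=[[0, 0, 0, 0, 0, 8, 0.4], [0, 0, 0, 0, 0, 8, 0.4], [0, 0, 0, 0, 0, 8, 0.4], [0, 0, 0, 0, 0, 8, 0.4], [0, 0, 0, 0, 0, 8, 0.4]])

```text
clock: 11.55
tcp_pos: [0.6218, 0.0323, 0.0782]
tool_rot: [3.141, -0.0, 2.213]
contact_force: [0.3, 1.0, -0.1]
opening: 0.06
finger_force: 0.0
```

Call:
send_rows(rows=[[0, 0, 0, 0, 0, 8, 0.4], [0, 0, 0, 0, 0, 8, 0.4], [0, 0, 0, 0, 0, 2.1, 0.4], [0, 0, 0, 0, 0, 0, 0.4], [0, 0, 0, 0, 0, 0, 0.4]])

```text
clock: 12.05
tcp_pos: [0.6218, 0.0323, 0.0779]
tool_rot: [3.141, -0.0, 1.905]
contact_force: [-0.9, -0.7, -0.8]
opening: 0.0598
finger_force: 0.0
```

```bash
python3 -c "
from h import *
print(under((.622,.032),.04)[1])
go(456,-57,60,109)"
```

```text
(3233, array([621.6,  31.7]), array([56.1, 34.8]), 2.9, np.float64(39.2))
t=12.1 p=[621.8  32.2  77.8] rpy=[180.   -0.  109.1] open=59.6 f=0 F=[-0.2  0.1  0.5] q=[-0.61  0.57  0.61  1.87 -0.43  0.84  0.56]
  rz=0.1 then x=-30.4 y=-185.8 z=17.8
```

Die A is seated, with its top at about 40 mm at (621.6, 31.7).

Call:
send_rows(rows=[[-8, -40, 0, 0, 0, 0, 0.4], [-8, -45, 0, 0, 0, 0, 0.4], [-8, -45, 0, 0, 0, 0, 0.4], [-6, -40, 5, 0, 0, 0, 0.4], [0, -16, 12, 0, 0, 0, 0.4]])

```text
clock: 12.6
tcp_pos: [0.4529, -0.0584, 0.0611]
tool_rot: [3.141, -0.001, 1.901]
contact_force: [0.5, 0.1, -0.1]
opening: 0.0596
finger_force: 0.0
```

Call:
send_rows(rows=[[0, 0, 0, 0, 0, 0, 0.4], [0, 0, 0, 0, 0, 0, 0.4], [0, 0, 0, 0, 0, 0, 0.4], [0, 0, 0, 0, 0, 0, 0.4], [0, 0, 0, 0, 0, 0, 0.4]])

```text
clock: 13.1
tcp_pos: [0.4563, -0.0566, 0.0606]
tool_rot: [3.141, 0.0, 1.904]
contact_force: [0.2, 0.3, 0.8]
opening: 0.0598
finger_force: 0.0
```

```bash
python3 -c "
from h import *
d,b=under((.456,-.057),.045,lo=.028,hi=.045);print(b)
go(*b[1],-5,b[3]+90)"
```

```text
(2345, array([457.2, -57.2]), array([34.1, 56.8]), 18.0, np.float64(36.2))
t=13.2 p=[456.1 -56.7  60.6] rpy=[180.    0.  109.1] open=59.9 f=0 F=[-0.   0.2  0.4] q=[-0.57  0.37  0.66  2.24 -0.38  0.64  0.7 ]
  rz=1.1 then x=-0.8 y=0.9 z=65.6
```

Call:
send_rows(rows=[[-1, 1, 20, 0, 0, 1, 0.4], [0, 0, 20, 0, 0, 0, 0.4], [0, 0, 15, 0, 0, 0, 0.4], [0, 0, 8, 0, 0, 0, 0.4], [0, 0, 2.5, 0, 0, 0, 0.4]])

```text
clock: 13.65
tcp_pos: [0.4567, -0.0576, -0.0055]
tool_rot: [-3.14, -0.0, 1.885]
contact_force: [-0.3, 0.4, 0.1]
opening: 0.0595
finger_force: 0.0
```

Call:
send_rows(rows=[[0, 0, 0, 0, 0, 0, 0.1], [0, 0, 0, 0, 0, 0, -0.2], [0, 0, 0, 0, 0, 0, -0.5], [0, 0, 0, 0, 0, 0, -1], [0, 0, 0, 0, 0, 0, -1]])

```text
clock: 14.15
tcp_pos: [0.4574, -0.0575, -0.0042]
tool_rot: [3.14, 0.0, 1.885]
contact_force: [-1.9, -0.8, 6.6]
opening: 0.0328
finger_force: 59.2
```

Call:
send_rows(rows=[[0, 0, 0, 0, 0, 0, -1], [0, 0, -10, 0, 0, 0, -1], [0, 0, -20, 0, 0, 0, -1], [0, 0, -20, 0, 0, -7, -1], [0, 0, -5, 0, 0, -8, -1]])

```text
clock: 14.65
tcp_pos: [0.4579, -0.0575, 0.0524]
tool_rot: [3.139, 0.001, 2.152]
contact_force: [-0.5, -1.0, -2.4]
opening: 0.0328
finger_force: 60.0
```

```bash
python3 -c "
from h import *
go(627,-60,50,183.1)"
```

```text
t=14.7 p=[457.9 -57.5  52.4] rpy=[1.799e+02 1.000e-01 1.233e+02] open=32.8 f=60 F=[-0.5 -1.  -2.4] q=[-0.5   0.37  0.58  2.24 -0.35  0.62  0.92]
  rz=-59.8 then x=-168.7 y=-11.7 z=2.4
```

Call:
send_rows(rows=[[0, 0, 0, 0, 0, -8, -1], [0, 0, 0, 0, 0, -8, -1], [0, 0, 0, 0, 0, -8, -1], [0, 0, 0, 0, 0, -8, -1], [0, 0, 0, 0, 0, -8, -1]])

```text
clock: 15.15
tcp_pos: [0.4571, -0.0576, 0.051]
tool_rot: [-3.141, 0.001, 2.851]
contact_force: [-0.6, -0.2, -1.5]
opening: 0.0329
finger_force: 60.0
```

Call:
send_rows(rows=[[0, 0, 0, 0, 0, -8, -1], [0, 0, 0, 0, 0, -8, -1], [0, 0, 0, 0, 0, -4, -1], [-20, -2, 0, 0, 0, 0, -1], [-35, -2, 0, 0, 0, 0, -1]])

```text
clock: 15.65
tcp_pos: [0.5112, -0.059, 0.0511]
tool_rot: [-3.141, -0.001, -3.089]
contact_force: [0.9, -0.4, -1.4]
opening: 0.0333
finger_force: 60.0
```

Call:
send_rows(rows=[[-40, -2, 0, 0, 0, 0, -1], [-40, -3, 0, 0, 0, 0, -1], [-24, -2, 0, 0, 0, 0, -1], [-10, -1, 0, 0, 0, 0, -1], [0, 0, 0, 0, 0, 0, -1]])

```text
clock: 16.15
tcp_pos: [0.627, -0.0607, 0.0505]
tool_rot: [-3.141, 0.0, -3.089]
contact_force: [-1.2, -0.5, -1.5]
opening: 0.0329
finger_force: 60.0
```

Call:
send_rows(rows=[[0, 0, 20, 0, 0, 0, -1], [0, 0, 18, 0, 0, 0, -1], [0, 0, 8, 0, 0, 0, -1], [0, 0, 2, 0, 0, 0, -1], [0, 0, 0, 0, 0, 0, -1]])

```text
clock: 16.65
tcp_pos: [0.6261, -0.0606, 0.0025]
tool_rot: [-3.141, -0.0, -3.089]
contact_force: [0.2, 0.2, -1.8]
opening: 0.0329
finger_force: 60.1
```

```bash
python3 -c "
from h import *
go(627,-60,0,183.1)"
```

```text
t=16.6 p=[626.1 -60.6   2.5] rpy=[-180.   -0. -177.] open=32.9 f=60 F=[ 0.2  0.2 -1.8] q=[-0.2   0.62  0.27  1.87 -0.25  0.68  1.83]
  rz=-0.1 then x=-1.0 y=0.6 z=2.5
```

Call:
send_rows(rows=[[0, 0, 1.5, 0, 0, 0, -1], [0, 0, 0.5, 0, 0, 0, -1], [0, 0, 0.5, 0, 0, 0, -1], [0, 0, 0.3, 0, 0, 0, -1], [0, 0, 0, 0, 0, 0, -1]])

```text
clock: 17.15
tcp_pos: [0.6266, -0.0605, -0.0002]
tool_rot: [3.141, 0.0, -3.089]
contact_force: [-3.1, 1.5, 6.5]
opening: 0.0335
finger_force: 61.3
```

Call:
send_rows(rows=[[0, 0, 0.3, 0, 0, 0, -1], [0, 0, 0, 0, 0, 0, -1], [0, 0, 0.3, 0, 0, 0, -1], [0, 0, 0, 0, 0, 0, -1], [0, 0, 0, 0, 0, 0, -1]])

```text
clock: 17.65
tcp_pos: [0.6266, -0.0605, -0.0002]
tool_rot: [3.141, 0.001, -3.089]
contact_force: [-6.9, 1.8, 17.6]
opening: 0.0329
finger_force: 62.7
```

Contact again at 17 N. Release, lift, and head to the larger ring.

Call:
send_rows(rows=[[0, 0, -0.4, 0, 0, 0, -0.1], [0, 0, 0, 0, 0, 0, 0.1], [0, 0, 0, 0, 0, 0, 0.3], [0, 0, 0, 0, 0, 0, 0.4], [0, 0, 0, 0, 0, 0, 0.4]])

```text
clock: 18.15
tcp_pos: [0.6263, -0.0605, -0.0011]
tool_rot: [-3.142, -0.0, -3.089]
contact_force: [-1.3, -0.9, 0.3]
opening: 0.0596
finger_force: 0.0
```

Call:
send_rows(rows=[[0, 0, -8, 0, 0, 0, 0.4], [0, 0, -20, 0, 0, 0, 0.4], [0, 0, -35, 0, 0, 0, 0.4], [0, 0, -15, 0, 0, 8, 0.4], [0, 0, 0, 0, 0, 8, 0.4]])

```text
clock: 18.65
tcp_pos: [0.6279, -0.0608, 0.0803]
tool_rot: [3.14, 0.004, 2.909]
contact_force: [-0.3, 0.5, 0.1]
opening: 0.0598
finger_force: 0.0
```

Call:
send_rows(rows=[[0, 0, 0, 0, 0, 8, 0.4], [0, 0, 0, 0, 0, 8, 0.4], [0, 0, 0, 0, 0, 8, 0.4], [0, 0, 0, 0, 0, 8, 0.4], [0, 0, 0, 0, 0, 8, 1]])

```text
clock: 19.15
tcp_pos: [0.6265, -0.0604, 0.0777]
tool_rot: [3.141, 0.0, 2.211]
contact_force: [-0.1, -0.4, -0.4]
opening: 0.0727
finger_force: 0.0
```

Call:
send_rows(rows=[[0, 0, 0, 0, 0, 8, 1], [0, 0, 0, 0, 0, 8, 1], [0, 0, 0, 0, 0, 8, 1], [0, 0, 0, 0, 0, 3.6, 1], [0, 0, 0, 0, 0, 0, 1]])

```text
clock: 19.65
tcp_pos: [0.6264, -0.0602, 0.0774]
tool_rot: [3.142, 0.0, 1.735]
contact_force: [0.4, 0.5, 0.3]
opening: 0.0855
finger_force: 0.0
```

```bash
python3 -c "
from h import *
print(under((.627,-.0605),.04)[1])
go(400,173,60,99.4)"
```

```text
(3300, array([625.8, -60.9]), array([56.2, 34.7]), 3.4, np.float64(39.0))
t=19.7 p=[626.4 -60.3  77.3] rpy=[180.    0.   99.5] open=85.3 f=0 F=[-0.   0.6 -0. ] q=[-0.5   0.6   0.68  1.86 -0.49  0.86  0.59]
  rz=0.1 then x=267.2 y=-185.3 z=17.3
```

Call:
send_rows(rows=[[30, -21, 0, 0, 0, 0, 1], [38, -26, 0, 0, 0, 0, 1], [38, -26, 0, 0, 0, 0, 1], [38, -26, 0, 0, 0, 0, 1], [38, -26, 0, 0, 0, 0, 1]])

```text
clock: 20.2
tcp_pos: [0.4719, 0.0996, 0.0772]
tool_rot: [3.141, -0.001, 1.738]
contact_force: [1.4, 1.4, 0.2]
opening: 0.0855
finger_force: 0.0
```

Call:
send_rows(rows=[[38, -26, 0, 0, 0, 0, 1], [30, -21, 0, 0, 0, 0, 1], [17, -13, 5, 0, 0, 0, 1], [0, 0, 12, 0, 0, 0, 1], [0, 0, 0, 0, 0, 0, 1]])

```text
clock: 20.7
tcp_pos: [0.3993, 0.1731, 0.0596]
tool_rot: [-3.141, -0.0, 1.739]
contact_force: [-0.8, -0.9, 1.0]
opening: 0.0853
finger_force: 0.0
```

```bash
python3 -c "
from h import *
d,b=under((.4,.173),.045,lo=.028,hi=.045);print(b)
go(*b[1],-5,99.4)
go(402,173,-5,99.4)"
```

```text
(2428, array([401.2, 174. ]), array([51.1, 51.2]), 10.7, np.float64(36.1))
t=20.8 p=[400.  172.5  60.1] rpy=[-180.     0.    99.5] open=85.3 f=0 F=[ 0.2 -0.1 -0.6] q=[-1.19  0.35  0.75  2.29 -0.41  0.63  0.04]
  rz=0.1 then x=1.3 y=1.4 z=65.1
t=20.8 p=[400.  172.5  60.1] rpy=[-180.     0.    99.5] open=85.3 f=0 F=[ 0.2 -0.1 -0.6] q=[-1.19  0.35  0.75  2.29 -0.41  0.63  0.04]
  rz=0.1 then x=0.2 y=2.1 z=65.1
```

Diameter 51 mm confirms this is the larger ring.

Call:
send_rows(rows=[[1, 1.5, 20, 0, 0, 0, 1], [0, 0, 20, 0, 0, 0, 1], [0, 0, 15, 0, 0, 0, 1], [0, 0, 8, 0, 0, 0, 1], [0, 0, 2, 0, 0, 0, 0.7]])

```text
clock: 21.25
tcp_pos: [0.4018, 0.1732, -0.0051]
tool_rot: [-3.141, 0.0, 1.735]
contact_force: [-0.2, -0.9, -0.4]
opening: 0.0735
finger_force: 0.0
```

Call:
send_rows(rows=[[0, 0, 0, 0, 0, 0, 0.5], [0, 0, 0, 0, 0, 0, 0.3], [0, 0, 0, 0, 0, 0, 0], [0, 0, 0, 0, 0, 0, -1], [0, 0, 0, 0, 0, 0, -1]])

```text
clock: 21.75
tcp_pos: [0.4018, 0.174, -0.004]
tool_rot: [3.141, -0.001, 1.735]
contact_force: [-3.1, -3.6, 22.7]
opening: 0.0513
finger_force: 58.1
```

Call:
send_rows(rows=[[0, 0, 0, 0, 0, 0, -1], [0, 0, -10, 0, 0, 0, -1], [0, 0, -20, 0, 0, 0, -1], [0, 0, -25, 0, 0, 0, -1], [0, 0, 0, 0, 0, 0, -1]])

```text
clock: 22.25
tcp_pos: [0.4026, 0.1746, 0.0525]
tool_rot: [3.139, -0.002, 1.735]
contact_force: [0.2, 0.3, -3.2]
opening: 0.0504
finger_force: 62.8
```

```bash
python3 -c "
from h import *
go(574.5,-231.4,50,99.4)"
```

```text
t=22.2 p=[402.6 174.6  52.5] rpy=[ 1.798e+02 -1.000e-01  9.940e+01] open=50.4 f=63 F=[ 0.2  0.3 -3.2] q=[-1.18  0.37  0.74  2.29 -0.44  0.61  0.06]
  rz=0.0 then x=-428.7 y=103.3 z=2.5
```

Call:
send_rows(rows=[[-20, 5, 0, 0, 0, 0, -1], [-40, 9.6, 0, 0, 0, 0, -1], [-40, 9.6, 0, 0, 0, 0, -1], [-40, 9.6, 0, 0, 0, 0, -1], [-40, 9.6, 0, 0, 0, 0, -1]])

```text
clock: 22.75
tcp_pos: [0.474, 0.0021, 0.0501]
tool_rot: [3.141, -0.0, 1.736]
contact_force: [0.6, 0.8, -1.6]
opening: 0.0504
finger_force: 62.7
```

Call:
send_rows(rows=[[-40, 9.6, 0, 0, 0, 0, -1], [-40, 9.6, 0, 0, 0, 0, -1], [-40, 9.6, 0, 0, 0, 0, -1], [-40, 9.6, 0, 0, 0, 0, -1], [-40, 9.6, 0, 0, 0, 0, -1]])

```text
clock: 23.25
tcp_pos: [0.5542, -0.1875, 0.0499]
tool_rot: [-3.141, -0.0, 1.736]
contact_force: [0.7, 1.5, -0.8]
opening: 0.0509
finger_force: 62.7
```

Call:
send_rows(rows=[[-30, 7.5, 0, 0, 0, 0, -1], [-18, 4.5, 0, 0, 0, 0, -1], [0, 0, 0, 0, 0, 0, -1], [0, 0, 0, 0, 0, 0, -1], [0, 0, 0, 0, 0, 0, -1]])

```text
clock: 23.75
tcp_pos: [0.5732, -0.2303, 0.0498]
tool_rot: [-3.141, -0.001, 1.736]
contact_force: [0.5, 0.0, -2.0]
opening: 0.0506
finger_force: 62.8
```

```bash
python3 -c "
from h import *
go(574.5,-231.4,0,99.4)"
```

```text
t=23.8 p=[ 573.2 -230.3   49.8] rpy=[-180.    -0.    99.5] open=50.6 f=63 F=[ 0.5  0.  -2. ] q=[-0.2   0.62  0.64  1.89 -0.51  0.8   0.89]
  rz=0.1 then x=-1.3 y=1.1 z=49.8
```

Call:
send_rows(rows=[[-1, 1, 20, 0, 0, 0, -1], [0, 0, 18, 0, 0, 0, -1], [0, 0, 7, 0, 0, 0, -1], [0, 0, 2, 0, 0, 0, -1], [0, 0, 0, 0, 0, 0, -1]])

```text
clock: 24.25
tcp_pos: [0.5745, -0.2323, 0.003]
tool_rot: [-3.141, -0.0, 1.735]
contact_force: [0.4, -0.2, -0.8]
opening: 0.0506
finger_force: 62.8
```

Call:
send_rows(rows=[[0, 0, 1, 0, 0, 0, -1], [0, 0, 0.5, 0, 0, 0, -1], [0, 0, 0.5, 0, 0, 0, -1], [0, 0, 0.4, 0, 0, 0, -1], [0, 0, 0, 0, 0, 0, -1]])

```text
clock: 24.75
tcp_pos: [0.5747, -0.2323, 0.0007]
tool_rot: [3.141, 0.0, 1.735]
contact_force: [-0.2, 0.2, -2.0]
opening: 0.0504
finger_force: 62.8
```

Call:
send_rows(rows=[[0, 0, 0.3, 0, 0, 0, -1], [0, 0, 0, 0, 0, 0, -1], [0, 0, 0.3, 0, 0, 0, -1], [0, 0, 0, 0, 0, 0, -1], [0, 0, 0, 0, 0, 0, -1]])

```text
clock: 25.25
tcp_pos: [0.5747, -0.2323, 0.0003]
tool_rot: [3.141, -0.0, 1.735]
contact_force: [-2.4, 1.9, 6.7]
opening: 0.0501
finger_force: 63.4
```

Call:
send_rows(rows=[[0, 0, -0.2, 0, 0, 0, 0.3], [0, 0, 0, 0, 0, 0, 0.5], [0, 0, 0, 0, 0, 0, 0.8], [0, 0, 0, 0, 0, 0, 0.8], [0, 0, 0, 0, 0, 0, 0.8]])

```text
clock: 25.75
tcp_pos: [0.5747, -0.2323, 0.0002]
tool_rot: [-3.142, 0.0, 1.735]
contact_force: [-0.9, 0.4, 0.6]
opening: 0.077
finger_force: 0.0
```

Call:
send_rows(rows=[[0, 0, -8, 0, 0, 0, 0.8], [0, 0, -20, 0, 0, 0, 0.8], [0, 0, -35, 0, 0, 0, 0.8], [0, 0, -15, 0, 0, 0, 0.8], [0, 0, 0, 0, 0, 0, 0.8]])

```text
clock: 26.25
tcp_pos: [0.576, -0.2328, 0.0808]
tool_rot: [3.138, 0.001, 1.735]
contact_force: [0.4, -0.1, 0.0]
opening: 0.0766
finger_force: 0.0
```

```bash
python3 -c "
from h import *
print(under((.5745,-.232),.04)[1])
go(334,-278,60,99.4)"
```

```text
(2761, array([ 574.4, -232.4]), array([51. , 51.4]), 54.9, np.float64(39.5))
t=26.3 p=[ 575.3 -232.2   79.2] rpy=[179.9   0.   99.4] open=76.8 f=0 F=[-0.4 -0.1 -0.1] q=[-0.22  0.58  0.68  1.88 -0.48  0.85  0.87]
  rz=0.0 then x=-5.7 y=-245.5 z=19.2
```

Call:
send_rows(rows=[[0, -30, 0, 0, 0, 0, 0.8], [-1, -40, 0, 0, 0, 0, 0.8], [-1, -40, 0, 0, 0, 0, 0.8], [-1, -40, 0, 0, 0, 0, 0.8], [-1, -40, 0, 0, 0, 0, 0.8]])

```text
clock: 26.8
tcp_pos: [0.3858, -0.267, 0.0774]
tool_rot: [-3.14, -0.001, 1.736]
contact_force: [0.5, -0.9, 0.4]
opening: 0.0769
finger_force: 0.0
```

Call:
send_rows(rows=[[-1, -30, 0, 0, 0, 0, 0.8], [-1, -20, 8, 0, 0, 0, 0.8], [0, -5, 10, 0, 0, 0, 0.8], [0, 0, 0, 0, 0, 0, 0.8], [0, 0, 0, 0, 0, 0, 0.8]])

```text
clock: 27.3
tcp_pos: [0.3345, -0.2783, 0.0599]
tool_rot: [-3.141, -0.0, 1.736]
contact_force: [0.4, -0.4, -0.9]
opening: 0.0768
finger_force: 0.0
```

```bash
python3 -c "
from h import *
d,b=under((.334,-.278),.04,lo=.028,hi=.045);print(b)
go(*b[1],-5,99.4)"
```

```text
(1907, array([ 335.1, -278.7]), array([41.2, 41. ]), 56.7, np.float64(36.0))
t=27.4 p=[ 334.8 -278.3   60.1] rpy=[-180.     0.    99.5] open=76.8 f=0 F=[-0.3  0.8 -0.4] q=[-0.08  0.35  0.74  2.29 -0.4   0.63  1.13]
  rz=0.1 then x=-0.4 y=0.2 z=65.1
```

The larger ring is seated, with its top at about 40 mm. The smaller ring measures 41 mm across and sits directly below the tool.

Call:
send_rows(rows=[[0, 0, 20, 0, 0, 0, 0.8], [0, 0, 20, 0, 0, 0, 0.8], [0, 0, 15, 0, 0, 0, 0.8], [0, 0, 8, 0, 0, 0, 0.8], [0, 0, 2, 0, 0, 0, 0.5]])

```text
clock: 27.85
tcp_pos: [0.3342, -0.2782, -0.0053]
tool_rot: [-3.141, -0.0, 1.736]
contact_force: [-1.1, -0.6, 1.0]
opening: 0.065
finger_force: 0.0
```

Call:
send_rows(rows=[[0, 0, 0, 0, 0, 0, 0.3], [0, 0, 0, 0, 0, 0, 0], [0, 0, 0, 0, 0, 0, -0.3], [0, 0, 0, 0, 0, 0, -1], [0, 0, 0, 0, 0, 0, -1]])

```text
clock: 28.35
tcp_pos: [0.3345, -0.2785, -0.0038]
tool_rot: [3.14, 0.0, 1.735]
contact_force: [-3.7, 2.0, 14.1]
opening: 0.0407
finger_force: 58.6
```

Call:
send_rows(rows=[[0, 0, 0, 0, 0, 0, -1], [0, 0, -10, 0, 0, 0, -1], [0, 0, -20, 0, 0, 0, -1], [0, 0, -25, 0, 0, 0, -1], [0, 0, 0, 0, 0, 0, -1]])

```text
clock: 28.85
tcp_pos: [0.3352, -0.279, 0.0529]
tool_rot: [3.138, 0.002, 1.735]
contact_force: [0.4, 1.4, -2.5]
opening: 0.0408
finger_force: 60.9
```

```bash
python3 -c "
from h import *
go(585.5,-298.5,50,99.4)"
```

```text
t=28.9 p=[ 335.2 -279.    52.9] rpy=[1.798e+02 1.000e-01 9.940e+01] open=40.8 f=61 F=[ 0.4  1.4 -2.5] q=[-0.07  0.36  0.73  2.3  -0.43  0.61  1.15]
  rz=0.0 then x=-60.1 y=243.7 z=2.9
```

Call:
send_rows(rows=[[-5, 20, 0, 0, 0, 0, -1], [-10, 40, 0, 0, 0, 0, -1], [-10, 40, 0, 0, 0, 0, -1], [-10, 40, 0, 0, 0, 0, -1], [-10, 40, 0, 0, 0, 0, -1]])

```text
clock: 29.35
tcp_pos: [0.5206, -0.2928, 0.0503]
tool_rot: [3.142, -0.0, 1.736]
contact_force: [0.3, -1.4, -0.7]
opening: 0.0408
finger_force: 60.8
```

Call:
send_rows(rows=[[-8, 32, 0, 0, 0, 0, -1], [-5, 20, 0, 0, 0, 0, -1], [-2, 11.5, 0, 0, 0, 0, -1], [0, 0, 0, 0, 0, 0, -1], [0, 0, 0, 0, 0, 0, -1]])

```text
clock: 29.85
tcp_pos: [0.5828, -0.2977, 0.0501]
tool_rot: [-3.141, -0.0, 1.735]
contact_force: [-0.7, -0.4, -1.8]
opening: 0.0405
finger_force: 60.8
```

```bash
python3 -c "
from h import *
go(585.5,-298.5,0,99.4)"
```

```text
t=29.9 p=[ 582.8 -297.7   50.1] rpy=[-180.    -0.    99.4] open=40.5 f=61 F=[-0.7 -0.4 -1.8] q=[-0.09  0.67  0.65  1.81 -0.53  0.84  0.98]
  rz=-0.0 then x=-1.2 y=2.5 z=50.1
```

Call:
send_rows(rows=[[0, 0, 20, 0, 0, 0, -1], [0, 0, 18, 0, 0, 0, -1], [0, 0, 7, 0, 0, 0, -1], [0, 0, 2, 0, 0, 0, -1], [0, 0, 0, 0, 0, 0, -1]])

```text
clock: 30.35
tcp_pos: [0.5837, -0.2979, 0.0032]
tool_rot: [-3.141, -0.0, 1.735]
contact_force: [0.8, -0.0, -0.7]
opening: 0.0405
finger_force: 60.8
```

Call:
send_rows(rows=[[0, 0, 1, 0, 0, 0, -1], [0, 0, 0.5, 0, 0, 0, -1], [0, 0, 0.5, 0, 0, 0, -1], [0, 0, 0.4, 0, 0, 0, -1], [0, 0, 0, 0, 0, 0, -1]])

```text
clock: 30.85
tcp_pos: [0.584, -0.2976, 0.0009]
tool_rot: [3.142, 0.0, 1.735]
contact_force: [-0.9, -0.7, -1.8]
opening: 0.0405
finger_force: 60.8
```

Call:
send_rows(rows=[[0, 0, 0.4, 0, 0, 0, -1], [0, 0, 0, 0, 0, 0, -1], [0, 0, 0.4, 0, 0, 0, -1], [0, 0, 0, 0, 0, 0, -1], [0, 0, 0, 0, 0, 0, -1]])

```text
clock: 31.35
tcp_pos: [0.584, -0.2977, 0.0004]
tool_rot: [3.141, -0.0, 1.735]
contact_force: [-2.5, 1.0, 6.0]
opening: 0.0408
finger_force: 61.5
```

Call:
send_rows(rows=[[0, 0, -0.2, 0, 0, 0, 0.1], [0, 0, 0, 0, 0, 0, 0.4], [0, 0, 0, 0, 0, 0, 0.6], [0, 0, 0, 0, 0, 0, 0.6], [0, 0, 0, 0, 0, 0, 0.6]])

```text
clock: 31.85
tcp_pos: [0.584, -0.2977, 0.0002]
tool_rot: [-3.142, 0.0, 1.735]
contact_force: [-0.5, 0.2, -0.8]
opening: 0.0679
finger_force: 0.0
```

Call:
send_rows(rows=[[0, 0, -8, 0, 0, 0, 0.6], [0, 0, -20, 0, 0, 0, 0.6], [0, 0, -35, 0, 0, 0, 0.6], [0, 0, -15, 0, 0, 0, 0.6], [0, 0, 0, 0, 0, 0, 1]])

```text
clock: 32.35
tcp_pos: [0.5852, -0.2983, 0.0809]
tool_rot: [3.138, 0.002, 1.735]
contact_force: [-0.6, 1.0, 0.4]
opening: 0.0805
finger_force: 0.0
```

```bash
python3 -c "
from h import *
print(under((.584,-.298),.035)[1])
go(417,-185,60,99.4)"
```

```text
(2151, array([ 583.9, -298.1]), array([41.2, 41.1]), 79.0, np.float64(39.5))
t=32.4 p=[ 584.6 -297.7   79.3] rpy=[179.9   0.   99.4] open=85.1 f=0 F=[-0.  -0.4 -0.7] q=[-0.11  0.64  0.68  1.79 -0.5   0.89  0.96]
  rz=0.0 then x=138.6 y=-147.0 z=19.3
```

Call:
send_rows(rows=[[20, -21, 0, 0, 0, 0, 1], [32, -34, 0, 0, 0, 0, 1], [32, -34, 0, 0, 0, 0, 1], [32, -34, 0, 0, 0, 0, 1], [23, -23, 10, 0, 0, 0, 1]])

```text
clock: 32.9
tcp_pos: [0.4144, -0.1828, 0.0677]
tool_rot: [-3.141, -0.001, 1.735]
contact_force: [0.9, 0.1, -0.9]
opening: 0.0849
finger_force: 0.0
```

Call:
send_rows(rows=[[0, 0, 7, 0, 0, 0, 1], [0, 0, 0, 0, 0, 0, 1], [0, 0, 0, 0, 0, 0, 1], [0, 0, 0, 0, 0, 0, 1], [0, 0, 0, 0, 0, 0, 1]])

```text
clock: 33.4
tcp_pos: [0.4176, -0.185, 0.0613]
tool_rot: [-3.142, 0.001, 1.735]
contact_force: [0.2, 0.8, 0.7]
opening: 0.0856
finger_force: 0.0
```

```bash
python3 -c "
from h import *
d,b=under((.417,-.185),.045,lo=.02,hi=.035);print(b)
go(*b[1],-13,99.4)"
```

```text
(5265, array([ 417.7, -185.3]), array([50.9, 51.2]), 28.3, np.float64(26.9))
t=33.5 p=[ 417.5 -184.9   61.3] rpy=[-180.     0.    99.4] open=85.2 f=0 F=[-1.  -0.  -0.2] q=[-0.35  0.38  0.75  2.25 -0.43  0.65  0.88]
  rz=0.0 then x=-0.4 y=0.1 z=74.3
```

Call:
send_rows(rows=[[0, 0, 22, 0, 0, 0, 1], [0, 0, 22, 0, 0, 0, 1], [0, 0, 18, 0, 0, 0, 1], [0, 0, 8, 0, 0, 0, 1], [0, 0, 2.5, 0, 0, 0, 0.7]])

```text
clock: 33.95
tcp_pos: [0.4169, -0.1847, -0.0118]
tool_rot: [-3.14, -0.0, 1.735]
contact_force: [0.1, -0.1, -0.7]
opening: 0.0735
finger_force: 0.0
```

Call:
send_rows(rows=[[0, 0, 0, 0, 0, 0, 0.5], [0, 0, 0, 0, 0, 0, 0.3], [0, 0, 0, 0, 0, 0, 0], [0, 0, 0, 0, 0, 0, -1], [0, 0, 0, 0, 0, 0, -1]])

```text
clock: 34.45
tcp_pos: [0.4178, -0.1845, -0.0102]
tool_rot: [3.14, 0.0, 1.735]
contact_force: [-4.4, 1.3, 17.4]
opening: 0.0496
finger_force: 58.9
```

Call:
send_rows(rows=[[0, 0, 0, 0, 0, 0, -1], [0, 0, -10, 0, 0, 0, -1], [0, 0, -25, 0, 0, 0, -1], [0, 0, -35, 0, 0, 0, -1], [0, 0, 0, 0, 0, 0, -1]])

```text
clock: 34.95
tcp_pos: [0.419, -0.185, 0.0622]
tool_rot: [3.137, 0.001, 1.735]
contact_force: [0.5, 0.6, -1.7]
opening: 0.0494
finger_force: 62.4
```

```bash
python3 -c "
from h import *
go(557.5,279,57,99.4)"
```

```text
t=35.0 p=[ 419.  -185.    62.2] rpy=[1.797e+02 1.000e-01 9.940e+01] open=49.4 f=62 F=[ 0.5  0.6 -1.7] q=[-0.35  0.38  0.75  2.25 -0.44  0.65  0.88]
  rz=0.0 then x=435.1 y=212.4 z=5.2
```

Call:
send_rows(rows=[[20, 10, 0, 0, 0, 0, -1], [40, 19.5, 0, 0, 0, 0, -1], [40, 19.5, 0, 0, 0, 0, -1], [40, 19.5, 0, 0, 0, 0, -1], [40, 19.5, 0, 0, 0, 0, -1]])

```text
clock: 35.45
tcp_pos: [0.4748, 0.0096, 0.0592]
tool_rot: [3.141, -0.0, 1.735]
contact_force: [1.6, -0.2, -0.4]
opening: 0.0495
finger_force: 62.4
```

Call:
send_rows(rows=[[40, 19.5, 0, 0, 0, 0, -1], [40, 19.5, 0, 0, 0, 0, -1], [40, 19.5, 0, 0, 0, 0, -1], [40, 19.5, 0, 0, 0, 0, -1], [40, 19.5, 0, 0, 0, 0, -1]])

```text
clock: 35.95
tcp_pos: [0.538, 0.223, 0.0592]
tool_rot: [3.141, -0.0, 1.736]
contact_force: [1.4, 0.2, -0.4]
opening: 0.0496
finger_force: 62.4
```

Call:
send_rows(rows=[[35, 17, 0, 0, 0, 0, -1], [20, 10, 0, 0, 0, 0, -1], [0, 0, 0, 0, 0, 0, -1], [0, 0, 0, 0, 0, 0, -1], [0, 0, 0, 0, 0, 0, -1]])

```text
clock: 36.45
tcp_pos: [0.5554, 0.2783, 0.0589]
tool_rot: [-3.141, 0.0, 1.734]
contact_force: [0.9, 0.2, -0.3]
opening: 0.0495
finger_force: 62.4
```

```bash
python3 -c "
from h import *
go(557.5,279,-6,99.4)"
```

```text
t=36.5 p=[555.4 278.3  58.9] rpy=[-180.     0.    99.4] open=49.5 f=62 F=[ 0.9  0.2 -0.3] q=[-1.07  0.62  0.69  1.88 -0.53  0.82  0.06]
  rz=-0.0 then x=0.4 y=2.2 z=64.9
```

Call:
send_rows(rows=[[0, 2, 22, 0, 0, 0, -1], [0, 0, 22, 0, 0, 0, -1], [0, 0, 13, 0, 0, 0, -1], [0, 0, 4, 0, 0, 0, -1], [0, 0, 0, 0, 0, 0, -1]])

```text
clock: 36.95
tcp_pos: [0.5576, 0.2792, -0.0023]
tool_rot: [-3.141, 0.0, 1.734]
contact_force: [0.3, 0.4, -0.8]
opening: 0.0494
finger_force: 62.4
```

Call:
send_rows(rows=[[0, 0, 1, 0, 0, 0, -1], [0, 0, 1, 0, 0, 0, -1], [0, 0, 0.5, 0, 0, 0, -1], [0, 0, 0.4, 0, 0, 0, -1], [0, 0, 0, 0, 0, 0, -1]])

```text
clock: 37.45
tcp_pos: [0.5577, 0.28, -0.005]
tool_rot: [3.141, -0.0, 1.735]
contact_force: [-0.6, 0.0, 1.3]
opening: 0.0497
finger_force: 62.8
```

Call:
send_rows(rows=[[0, 0, 0.4, 0, 0, 0, -1], [0, 0, 0, 0, 0, 0, -1], [0, 0, 0.4, 0, 0, 0, -1], [0, 0, 0, 0, 0, 0, -1], [0, 0, 0, 0, 0, 0, -1]])

```text
clock: 37.95
tcp_pos: [0.5577, 0.28, -0.0051]
tool_rot: [3.141, -0.001, 1.735]
contact_force: [-5.5, -0.4, 16.5]
opening: 0.0498
finger_force: 64.2
```

Call:
send_rows(rows=[[0, 0, -0.4, 0, 0, 0, 0.3], [0, 0, 0, 0, 0, 0, 0.5], [0, 0, 0, 0, 0, 0, 0.6], [0, 0, 0, 0, 0, 0, 0.6], [0, 0, 0, 0, 0, 0, 0.6]])

```text
clock: 38.45
tcp_pos: [0.5576, 0.2798, -0.0057]
tool_rot: [-3.141, 0.0, 1.735]
contact_force: [0.4, -0.7, 0.3]
opening: 0.0685
finger_force: 0.0
```

Call:
send_rows(rows=[[0, 0, -8, 0, 0, 0, 0.6], [0, 0, -25, 0, 0, 0, 0.6], [0, 0, -40, 0, 0, 0, 0.6], [0, 0, -40, 0, 0, 0, 0.6], [0, 0, -40, 0, 0, 0, 0.6]])

```text
clock: 38.95
tcp_pos: [0.5575, 0.2795, 0.1495]
tool_rot: [-3.142, 0.0, 1.735]
contact_force: [-0.4, 0.4, -0.0]
opening: 0.0683
finger_force: 0.0
```

Call:
send_rows(rows=[[35, -20, -20, 0, 0, 0, 0.6], [40, -25, 0, 0, 0, 0, 0.6], [40, -25, 0, 0, 0, 0, 0.6], [40, -25, 0, 0, 0, 0, 0.6], [40, -25, 0, 0, 0, 0, 0.6]])

```text
clock: 39.45
tcp_pos: [0.4058, 0.4537, 0.1682]
tool_rot: [3.141, -0.001, 1.735]
contact_force: [0.7, -0.2, -0.3]
opening: 0.0681
finger_force: 0.0
```

Call:
send_rows(rows=[[40, -25, 0, 0, 0, 0, 0.6], [0, 0, 0, 0, 0, 0, 0.6], [0, 0, 0, 0, 0, 0, 0.6], [0, 0, 0, 0, 0, 0, 0.6], [0, 0, 0, 0, 0, 0, 0.6]])

```text
clock: 39.95
tcp_pos: [0.3773, 0.4868, 0.1677]
tool_rot: [3.141, -0.0, 1.733]
contact_force: [0.2, 0.3, -0.8]
opening: 0.0684
finger_force: 0.0
```

Run:
```python
from h import *
from plant import cams
go(0,0,0,0)
d=cams.get_image("top");cv2.imwrite("pics/end.png",d["img"][...,::-1]);P=world(d)
for n,c,lo,hi,r in(("A",(.622,.032),.03,.06,.04),("B",(.626,-.06),.03,.06,.04),("big",(.574,-.232),.03,.06,.036),("small",(.584,-.298),.03,.06,.033),("tin",(.557,.279),.02,.05,.05),("block",(.343,.296),.018,.04,.045),("jar",(.442,.402),.05,.08,.05)):
    try: print(n,blob(P,c,r,lo,hi))
    except Exception as e: print(n,"hidden")
```

```text
t=40.0 p=[377.3 486.8 167.7] rpy=[180.   -0.   99.3] open=68.4 f=0 F=[ 0.2  0.3 -0.8] q=[-1.61  0.48  0.79  1.83 -0.4   1.   -0.48]
  rz=99.3 then x=-377.3 y=486.8 z=167.7
A (158, array([619.4,  31.5]), array([58.4, 33.8]), 3.1, np.float64(39.4))
B (160, array([622.6, -61.3]), array([56.9, 34.3]), 3.7, np.float64(39.1))
big (169, array([ 571.4, -232.7]), array([49.7, 52. ]), 45.1, np.float64(38.7))
small (145, array([ 581. , -298.4]), array([41.9, 40. ]), 86.2, np.float64(38.1))
tin (395, array([555.1, 278.2]), array([51.2, 49.2]), 44.3, np.float64(30.8))
block (504, array([343.1, 295.4]), array([50.8, 50.3]), 38.1, np.float64(24.9))
jar (376, array([442.6, 402.5]), array([46.1, 47.1]), 13.8, np.float64(59.7))
```

View pics/end.png

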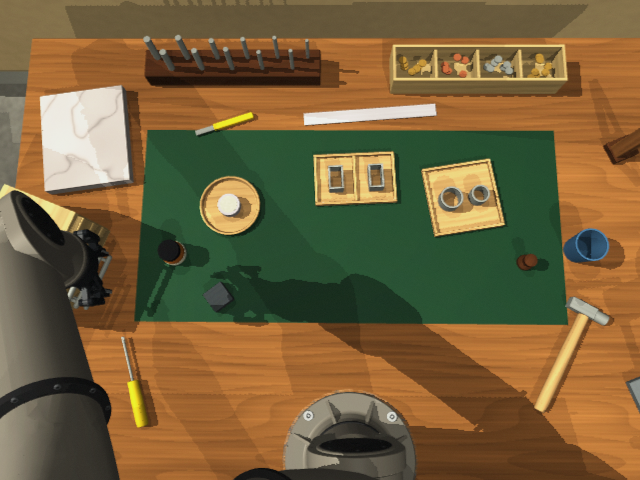

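The top view shows all five things in place:
- The rectangular dies are one to a bay, at (336,179) and (376,177).
- The rings are side by side at (451,197) and (480,194).
- The tin is in the dish at (229,206).

Measured heights match flat seating. The block and jar have not moved, and the contact force is zero.

```bash
python3 -c "
from plant import workorder
print(workorder.sign_off())"
```

```text
the job is handed in; nothing more can be done
None
```

The job is handed in at about 40 s: both rectangular dies (one to a bay), both round dies and the wax tin were set down in that order and measured flat in their trays, and the setting block and glue jar did not move.

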